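# Hook a dropped house outline out from under the press guard

## Robot

A 7-joint arm with a two-finger parallel gripper is mounted at the origin on the work surface. World frame = base frame: x ahead of the robot, y to its left, z up, the work surface at z = 0. Lengths are in m, angles in rad, forces in N, time in s.
With the tool pointing down it reaches from about 0.4 to 0.875 m from the base axis. Payload 6.5 kg.
Tool frame: the origin (TCP) lies between the finger pads; the fingertips stand 8 mm ahead of it and the grasp point (between the pads) lies 11 mm behind it; z points along the fingers, y is the line along which they close (so a half turn about z gives the same grasp; the last joint's range is limited). The gripper opens to 85 mm and grips with 20 to 120 N. Pads are 22 mm wide; open, the fingers measure 114 mm over their backs; the gripper's body (76 mm by 85 mm) begins 54 mm behind the grasp point. The pads swing forward as they close: fully open they stand 13 mm farther back than shut.
Start: joints at [-1.342, 0.536, -0.004, 1.538, 0.003, 1.067, -0.071], TCP at [0.189, 0.622, 0.239] pointing down, gripper open.
Joint ranges: [-2.7, 2.7], [-0.37, 2.16], [-1.27, 1.26], [0.24, 2.4], [-1.31, 4.45], [0.19, 1.91], [-2.76, 2.76]. Speed limits (rad/s): [2.39, 2.39, 3.14, 3.14, 3.14, 3.14, 3.14].

## Interface

Orientations are given as a rotation vector (axis times angle).
In Python, from station import manip gives the robot as it stands. Calls block until the motion is done:
- manip.move_pose(position, orientation): joint-space move of the TCP to a pose.
- manip.move_l(position, feed=0.15, frame=None): straight line of the TCP; frame=None keeps the orientation; feed is the mean speed in m/s.
- manip.set_joints(angles): joint-space move.
- manip.open() and manip.gripper_close(strength=None): open the fingers fully, or close them until they stop; strength is the grip in N (None keeps the last).
- manip.hold(seconds).
- manip.inverse_kinematics(position, orientation): joint angles nearest the present ones, or None.
- manip.get_state(): the state.
- manip.grab_frame(name): name is "side" or "top" or "wrist"; returns a dict with "color" (480x640x3 uint8, red, green, blue), "z_map" (480x640 float32, m along the optical axis (not along the pixel's ray), 0 where there is no reading), "intrinsics" (3x3 intrinsics, pixels), "cam_to_world" (4x4, takes a point from camera to world coordinates). Camera axes: x right, y up, looking along -z (the intrinsics and any distortion apply to the point x, -y, -z); pixel columns grow to the right and rows downward; lengths in m; the calibration is good to about 2 mm. A picture is of the moment at which its call begins.
A pose or a line that the arm cannot do raises manip.Unreachable and nothing moves.
- manip.job_done(): hands the job in; it is judged then, once.
Trained networks look in a picture, given as the dict that the camera call returned (one of the last four; its "shot" number tells which), for a name from the list of things; names that differ only in an ending like _2 or _b are one class to them, and where a whole thing is asked for, a point or a joint stands for the part that bears it (a point fixed in the world has none). Each returns a list of dicts, best first, with "score" (0 to 1); they miss things now and then, are a little off and sometimes report something else, mostly with a low value. They report only what shows in the picture. A call takes as long as a camera call.
- manip.find_in(picture, label): "rect" ([left, top, right, bottom] as shares, 0 to 1, of the picture: columns of its width, rows of its height, round what is visible of it).
- manip.masks_of(picture, label): "region" (480x640 bool, what is visible of it) and "rect" ([left, top, right, bottom] as shares, 0 to 1, of the picture: columns of its width, rows of its height, round what is visible of it).
- manip.pinpoint(picture, label): "xy" ([column, row] as shares, 0 to 1, of the picture: columns of its width, rows of its height: a listed point, or the origin of a listed thing).
The state is a dict: "t": time; "joint_positions": joint angles; "qvel": joint speeds; "effort": joint torques, N m; "eef_pos": TCP position; "tcp_rot": TCP orientation; "ft_force": force on the tool from outside, world axes, zero at the start; "wrist_torque": the same for the moment, N m; "finger_gap": finger opening in m; "grasp_force": force on a finger pad.
Only numpy, scipy, OpenCV 4.12 (cv2) and the standard library are available. Lean on these libraries where they do the work, as an engineer would, in place of code of your own. Each camera call takes 0.05 s, during which the arm holds its last target. There are 200 camera calls.

## Task

A small black house-shaped outline has slipped under the fixed bar guard of the roller press, beside a round ring outline that belongs there. Take the hooked rod by its wooden handle, reach in through the open mouth of the guard, lower the hook into the middle of the house outline and draw it out flat along the table until it lies well clear of the guard (at least 30 mm of open table between them); leave the ring where it is. Then leave the hooked rod lying on the table.

Things in the scene. Friction and masses are not known exactly. Their poses are not given: they have to be found in the camera images.
- hook_grip (a point): Centre of the wooden handle of the loose hooked rod (130 g): a block 120 long, 26 wide (grip here), 44 mm tall, standing flat. x runs to the hook, z up. From its front end, 8 mm above this point, an 8 mm steel rod runs on and 200 mm ahead of this point bends down to a tip 20 mm below this point (2 mm above the table). Lies beside a like-handled glue spreader with a flat blade.
- house: Black plastic outline of a gabled house with a small chimney, flat, 6 mm thick, 35 g, bars 7 mm wide; about 87 mm wide (x), 96 mm base to gable (y). Origin in the middle of the open inside, on the underside; inner edges 29 mm or more away all round. Turned any way, 85 to 110 mm inside the mouth, left or right of its middle. (The bigger one on the plywood board is a bystander.)
- ring: Bystander under the guard, beside the house: black plastic ring, 80 mm outside and 64 mm inside diameter, 6 mm thick, lying flat. Origin at its centre, on the underside.
- guard: Fixed cage of 6 mm steel bars before a grey roller press (105 mm high). Origin: middle of the open mouth, on the table; y points into the cage, x along the mouth, z up. The cage is 280 mm wide (x -140 to 140), 170 mm deep; roof bars' undersides 97 mm, tops 108 mm above the table. Sides barred, no sill: parts lie on the table. The mouth faces the robot's right.

How it is judged:
By the outcome, as a careful person would: the job done as asked, in the order asked, and still so for the second after the job is handed in, with the robot touching nothing.
It also fails if it takes over 45 s, if anything falls off the work surface, if the arm or the gripper's body presses on something with over 40 N, if the wrist force passes 120 N, or if a joint passes its speed limit or range.

## Working session

There is one attempt and no reset: what is moved stays moved. The work goes in short steps, each a Python script; the robot and the scene stay as the last script left them, time stands still between calls to the robot, and variables do not carry over. Pictures are saved under pics/ and viewed, at most 10 in all, crops included, and the job is handed in when it is done.

```bash
mkdir -p pics; ls
cat > h.py <<'E'
import numpy as np, cv2
from station import manip
def w(pic,u,v,z=None):
    K=np.array(pic["intrinsics"]);T=np.array(pic["cam_to_world"])
    r=np.array([(u-K[0,2])/K[0,0],-(v-K[1,2])/K[1,1],-1.])
    if z is None:
        d=pic["z_map"][int(round(v)),int(round(u))]; return T[:3,:3]@(r*d)+T[:3,3]
    d=T[:3,:3]@r; return T[:3,3]+d*(z-T[2,3])/d[2]
def save(pic,n): cv2.imwrite(f"pics/{n}.png",pic["color"][:,:,::-1])
E
python3 - <<'E'
from h import *
np.set_printoptions(precision=4,suppress=True)
Z=dict(hook_grip=.022,house=0,ring=0,guard=0)
for c in("top","side"):
    p=manip.grab_frame(c);save(p,c+"1")
    print(c,p["cam_to_world"][:3,3], [k for k in p])
    for l in Z:
        for r in manip.pinpoint(p,l)[:3]:
            u,v=r["xy"][0]*640,r["xy"][1]*480
            print(l,round(r["score"],2),round(u),round(v),w(p,u,v,Z[l]))
print(manip.get_state()["t"],manip.get_state()["tcp_rot"])
E
```

```text
pics
top [ 0.3998 -0.0945  0.9527] ['color', 'z_map', 'intrinsics', 'cam_to_world', 'shot']
hook_grip 0.84 430 271 [ 0.4984 -0.3334  0.022 ]
ring 0.66 145 213 [0.6145 0.1841 0.    ]
guard 0.91 205 245 [0.5527 0.0737 0.    ]
side [ 0.4988 -0.7332  0.8219] ['color', 'z_map', 'intrinsics', 'cam_to_world', 'shot']
hook_grip 0.64 292 363 [ 0.5009 -0.3423  0.022 ]
house 0.82 268 163 [0.4691 0.1905 0.    ]
house 0.45 289 362 [ 0.4952 -0.3277 -0.    ]
ring 0.52 326 161 [0.6076 0.1873 0.    ]
0.5 [ 0.4612  3.1075 -0.0001]
```

View pics/top1.png

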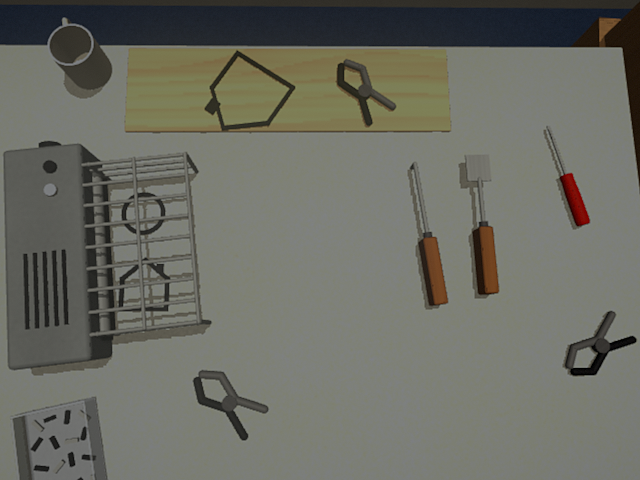

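View pics/side1.png

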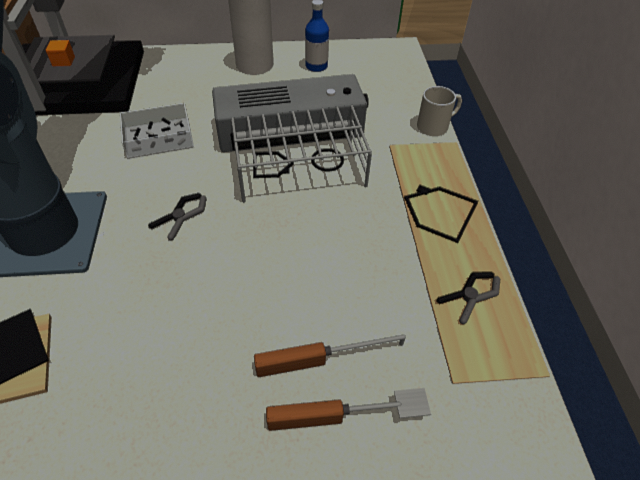

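The top view shows the guard mouth facing right along px (190,155)–(205,325). The house lies at about (145,288) and the ring at (145,213). The hooked rod's handle is at (433,271) with its tip near (413,165), and the spreader is to its right at (486,260). Next I'll measure the handle axis, the house outline and the guard yaw.

```bash
python3 - <<'E'
from h import *
np.set_printoptions(precision=4,suppress=True)
for c in("top","side"):
    p=manip.grab_frame(c)
    K=np.array(p["intrinsics"]);T=np.array(p["cam_to_world"]);d=p["z_map"]
    v,u=np.mgrid[:480,:640]
    P=np.stack([(u-K[0,2])/K[0,0]*d,-(v-K[1,2])/K[1,1]*d,-d],-1)@T[:3,:3].T+T[:3,3]
    m=manip.masks_of(p,"hook_grip")
    for r in m[:2]:
        reg=r["region"]&(d>0)&(P[...,2]>.035)&(P[...,2]<.055)
        q=P[reg][:,:2].astype(np.float32)
        print(c,"handle",round(r["score"],2),reg.sum(),r["region"].sum(),cv2.minAreaRect(q),np.median(P[reg][:,2]))
        R=P[r["region"]]; print("ext",R.min(0),R.max(0))
    # dark low pixels in cage
    g=p["color"].max(-1)
    box=(P[...,0]>.38)&(P[...,0]<.7)&(P[...,1]>.08)&(P[...,1]<.235)&(d>0)
    low=box&(P[...,2]<.014)&(g<48)
    q=np.array([w(p,a,b,.006)[:2] for b,a in np.argwhere(low)])
    print(c,"dark",low.sum(), "tablevals",np.median(g[box]))
    im=np.full((480,640),255,np.uint8)
    for x,y in q: 
        cv2.circle(im,(int(640-(y-0.0)*2000-60),int(480-(x-.4)*1500)),2,0,-1)
    cv2.imwrite(f"pics/{c}_bev.png",im)
    hs=q[q[:,0]<.555]
    print("house",cv2.minAreaRect(hs.astype(np.float32)),hs.min(0),hs.max(0),hs.mean(0))
    rg=q[q[:,0]>.56]; print("ring",rg.min(0),rg.max(0))
    hi=(P[...,2]>.09)&(P[...,2]<.113)&(P[...,0]>.36)&(P[...,0]<.75)&(P[...,1]>.02)&(P[...,1]<.2)
    G=P[hi]
    for lo in np.arange(.4,.7,.04):
        s=G[(G[:,0]>=lo)&(G[:,0]<lo+.04)]
        if len(s):print("mouth",s[s[:,1].argmin()],end=' ')
    print("\nguard x",G[:,0].min(),G[:,0].max())
    tip=(P[...,0]>.6)&(P[...,0]<.75)&(P[...,1]>-.37)&(P[...,1]<-.25)&(P[...,2]>.015)&(P[...,2]<.05)
    t=P[tip]; t=t[t[:,0]>t[:,0].max()-.008]; print("tip",t.mean(0))
E
python3 -c "
import cv2,numpy as np
a=[cv2.imread(f'pics/{c}_bev.png') for c in('top','side')]
cv2.imwrite('pics/bev.png',cv2.resize(np.hstack(a),(800,300),interpolation=cv2.INTER_AREA))"
```

```text
top handle 0.66 1091 1602 ((0.5659431219100952, -0.3268202245235443), (0.25734826922416687, 0.026346886530518532), 7.0673441886901855) 0.043889481365876115
ext [ 0.3998 -0.353   0.0023] [ 0.6994 -0.0945  0.9527]
top dark 773 tablevals 109.0
house ((0.454416960477829, 0.18403545022010803), (0.09696757793426514, 0.1501627266407013), 89.04202270507812) [0.3801 0.1349] [0.5294 0.2337] [0.4754 0.1778]
ring [0.5751 0.0898] [0.6916 0.2241]
mouth [0.4128 0.059  0.0926] mouth [0.4442 0.0636 0.1062] mouth [0.4841 0.0677 0.1061] mouth [0.5233 0.0722 0.1047] mouth [0.5608 0.0759 0.1069] mouth [0.6022 0.0799 0.1086] mouth [0.6402 0.0846 0.1062] mouth [0.685  0.0891 0.1064] 
guard x 0.39740142351656177 0.6939617968109706
tip [ 0.6947 -0.3104  0.0297]
side handle 0.79 1220 2244 ((0.5646916627883911, -0.3282794654369354), (0.2553689777851105, 0.027063315734267235), 6.619527816772461) 0.043925179186719954
ext [ 0.4328 -0.7332 -0.0023] [ 0.7078 -0.2891  0.8219]
side dark 416 tablevals 118.0
house ((0.45919477939605713, 0.19944226741790771), (0.10310999304056168, 0.1447034627199173), 28.240577697753906) [0.381  0.1343] [0.5269 0.2417] [0.4765 0.1754]
ring [0.5726 0.0929] [0.6898 0.2246]
mouth [0.4149 0.0594 0.1002] mouth [0.4528 0.0622 0.1092] mouth [0.4817 0.0676 0.108 ] mouth [0.5215 0.0722 0.1099] mouth [0.5784 0.0759 0.1087] mouth [0.6043 0.0813 0.108 ] mouth [0.6514 0.0854 0.11  ] mouth [0.6916 0.0883 0.0968] 
guard x 0.3978583385370135 0.6947120138468684
tip [ 0.6947 -0.3121  0.0277]
```

View pics/bev.png

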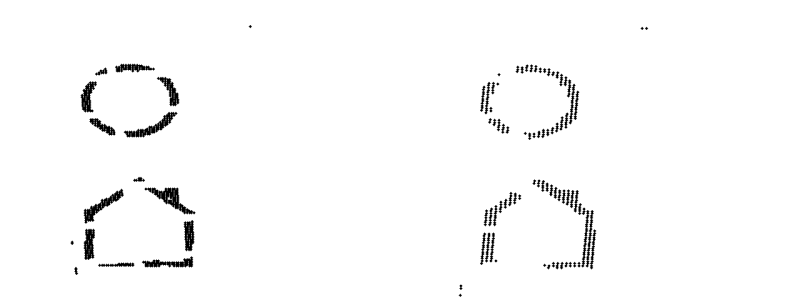

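The two views agree. The house centre is at about (0.48, 0.178) and the handle at (0.497, -0.335), heading about 7°. The guard is yawed about 6.3°, and in guard coordinates the house comes out at (-61, 109) mm, which fits the description. Before swinging the arm I'll check the tall objects and the IK choices.

```bash
cat >> h.py <<'E'
from scipy.spatial.transform import Rotation as R_
gx=np.array([.9940,.1097,0]);gy=np.array([-.1097,.9940,0])
def ori(yaw,s=1):
    x=s*np.array([np.cos(yaw),np.sin(yaw),0]);z=np.array([0,0,-1.]);return R_.from_matrix(np.stack([x,np.cross(z,x),z],1)).as_rotvec()
H=np.array([.497,-.335,0]); YH=np.radians(6.9); YG=np.pi/2+np.radians(6.3)
TIP=np.array([.482,.178,0])
IN=TIP-.2*gy; PRE=IN-.18*gy; OUT=IN-.27*gy
E
python3 - <<'E'
from h import *
np.set_printoptions(precision=3,suppress=True)
p=manip.grab_frame("side")
for u,v in((252,65),(317,63),(252,20),(317,5),(320,30),(235,30)): print(u,v,w(p,u,v))
for s in(1,-1):
    for n,P,y in(("H",H,YH),("PRE",PRE,YG),("IN",IN,YG),("OUT",OUT,YG)):
        for z in(.016,.12): print(s,n,P,z,manip.inverse_kinematics(P+[0,0,z],ori(y,s)))
for q in([.189,.622,.4],[.14,.45,.35],[.45,-.1,.35]):
    print(q,manip.inverse_kinematics(q,manip.get_state()["tcp_rot"]))
E
```

```text
252 65 [0.434 0.566 0.033]
317 63 [0.618 0.567 0.031]
252 20 [0.445 0.564 0.164]
317 5 [0.617 0.585 0.189]
320 30 [0.625 0.573 0.126]
235 30 [0.397 0.585 0.127]
1 H [ 0.497 -0.335  0.   ] 0.016 [ 0.155  0.835  0.511  1.809 -0.628  0.666 -0.417]
1 H [ 0.497 -0.335  0.   ] 0.12 [ 0.104  0.673  0.585  1.79  -0.487  0.826 -0.525]
1 PRE [ 0.524 -0.2    0.   ] 0.016 [-0.069  0.783  0.477  1.912 -0.615  0.596  0.92 ]
1 PRE [ 0.524 -0.2    0.   ] 0.12 [-0.378  0.767  0.95   1.905 -0.801  0.905  1.087]
1 IN [ 0.504 -0.021  0.   ] 0.016 [-0.244  0.68   0.249  2.045 -0.359  0.457  0.386]
1 IN [ 0.504 -0.021  0.   ] 0.12 [-0.431  0.511  0.487  2.032 -0.37   0.684  0.404]
1 OUT [ 0.534 -0.289  0.   ] 0.016 [ 0.026  0.861  0.567  1.791 -0.687  0.697  1.09 ]
1 OUT [ 0.534 -0.289  0.   ] 0.12 [-0.121  0.761  0.798  1.777 -0.68   0.903  1.092]
-1 H [ 0.497 -0.335  0.   ] 0.016 [ 0.351  0.777  0.23   1.797 -0.287  0.601  2.447]
-1 H [ 0.497 -0.335  0.   ] 0.12 [ 0.081  0.684  0.619  1.791 -0.517  0.835  2.642]
-1 PRE [ 0.524 -0.2    0.   ] 0.016 [-0.435  1.107  1.079  1.93  -1.24   0.985 -1.755]
-1 PRE [ 0.524 -0.2    0.   ] 0.12 [-0.447  0.857  1.087  1.908 -0.928  0.99  -1.952]
-1 IN [ 0.504 -0.021  0.   ] 0.016 [-0.807  1.062  1.078  2.074 -1.284  0.932 -1.99 ]
-1 IN [ 0.504 -0.021  0.   ] 0.12 [-0.826  0.771  1.089  2.05  -0.902  0.906 -2.253]
-1 OUT [ 0.534 -0.289  0.   ] 0.016 [-0.259  1.145  1.079  1.806 -1.212  1.03  -1.694]
-1 OUT [ 0.534 -0.289  0.   ] 0.12 [-0.266  0.924  1.085  1.784 -0.945  1.057 -1.849]
[0.189, 0.622, 0.4] [-1.349  0.428  0.006  1.322 -0.003  1.391 -0.067]
[0.14, 0.45, 0.35] [-1.349  0.115 -0.017  1.852  0.002  1.175 -0.091]
[0.45, -0.1, 0.35] [-0.621  0.094  0.809  1.909 -0.074  1.169  1.491]
```

Run:
```python
from h import *
np.set_printoptions(precision=3,suppress=True)
m=manip
m.set_joints([-1.349,.115,-.017,1.852,.002,1.175,-.091])
m.set_joints([.593,.115,0,1.852,0,1.175,-.091])
m.move_pose(H+[0,0,.15],ori(YH))
print(m.get_state()["t"],m.get_state()["joint_positions"])
m.move_l(H+[0,0,.016],feed=.15)
s=m.get_state();print(s["t"],s["eef_pos"],s["ft_force"])
m.gripper_close(60)
s=m.get_state();print(s["t"],s["finger_gap"],s["grasp_force"],s["ft_force"])
m.move_l(H+[0,0,.10],feed=.15)
p=m.grab_frame("side");save(p,"lift")
for l in["hook_grip"]:
    for r in m.pinpoint(p,l)[:2]: print(l,r["score"],w(p,r["xy"][0]*640,r["xy"][1]*480,.106))
s=m.get_state();print(s["t"],s["finger_gap"],s["eef_pos"],s["wrist_torque"])
```

```text
5.3167 [ 0.496  0.556  0.031  1.749 -0.022  0.836 -0.913]
6.3583 [ 0.498 -0.336  0.017] [-0.183  0.132 -0.258]
6.9333 0.02532207847797263 59.87256646156311 [-0.164  0.965  4.339]
hook_grip 0.68 [ 0.497 -0.338  0.106]
7.7417 0.02521989552805185 [ 0.496 -0.334  0.099] [ 0.024  0.014 -0.045]
```

View pics/lift.png

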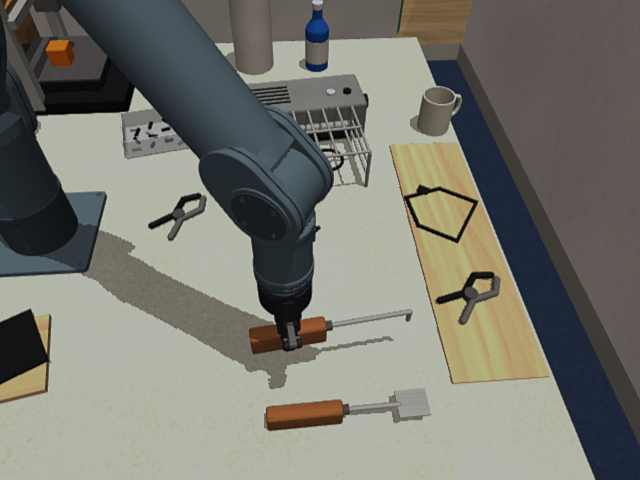

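The rod is held level with a gap of 25 mm; the hook tip is at px (408,316). Next I'll turn it to face the mouth and check the tip.

Run:
```python
from h import *
np.set_printoptions(precision=3,suppress=True)
m=manip
m.move_pose(PRE+[0,0,.10],ori(YG))
m.move_l(PRE+[0,0,.045],feed=.12)
s=m.get_state();print(s["t"],s["eef_pos"],s["joint_positions"])
for c in("top","side"):
    p=m.grab_frame(c);save(p,c+"pre")
    K=np.array(p["intrinsics"]);T=np.array(p["cam_to_world"]);d=p["z_map"]
    v,u=np.mgrid[:480,:640]
    P=np.stack([(u-K[0,2])/K[0,0]*d,-(v-K[1,2])/K[1,1]*d,-d],-1)@T[:3,:3].T+T[:3,3]
    k=(abs((P-PRE)@gx)<.03)&((P-PRE)@gy>.12)&((P-PRE)@gy<.225)&(P[...,2]>.025)&(P[...,2]<.09)
    q=P[k]; t=(q-PRE)@gy; e=q[t>t.max()-.01]
    print(c,len(q),"tip along",t.max(),"lateral",((e-PRE)@gx).mean(),"z",np.percentile(e[:,2],[5,50,95]))
```

```text
9.325 [ 0.524 -0.2    0.045] [ 0.535  0.694 -0.333  1.873  0.361  0.634  0.09 ]
top 234 tip along 0.20363349949271625 lateral -0.0009816951220550463 z [0.044 0.061 0.064]Traceback (most recent call last):
  File "<stdin>", line 13, in <module>
    return umr_maximum(a, axis, None, out, keepdims, initial, where)
ValueError: zero-size array to reduction operation maximum which has no identity
```

View pics/toppre.png

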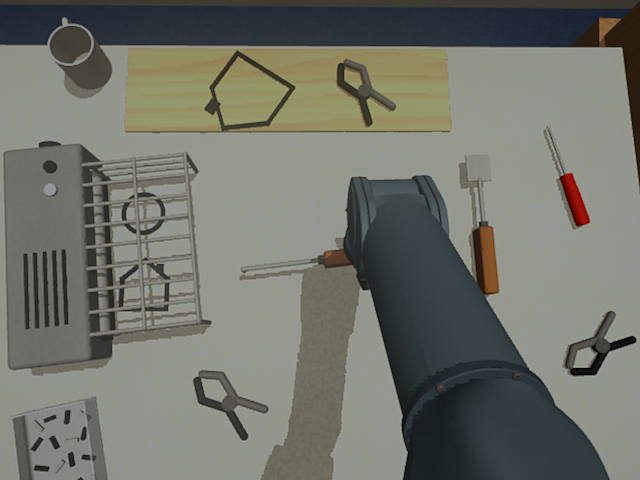

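The tip is at px (243,270), aligned to within 1 mm and at the expected height. Going in.

Run:
```python
from h import *
np.set_printoptions(precision=3,suppress=True)
m=manip
def st(n):
    s=m.get_state();print(n,round(s["t"],2),s["eef_pos"],s["ft_force"],s["finger_gap"])
m.move_l(IN+[0,0,.045],feed=.12);st("in")
m.move_l(IN+[0,0,.016],feed=.06);st("down")
m.move_l(IN-.09*gy+[0,0,.016],feed=.07);st("part")
p=m.grab_frame("top");save(p,"part")
```

```text
in 11.07 [ 0.504 -0.022  0.045] [ 0.065 -0.183 -1.207] 0.025329279444297928
down 11.71 [ 0.503 -0.021  0.016] [-4.655 -1.7   13.745] 0.025207903134470924
part 13.14 [ 0.515 -0.108  0.016] [-0.001  4.588  7.511] 0.025336156533662717
```

View pics/part.png

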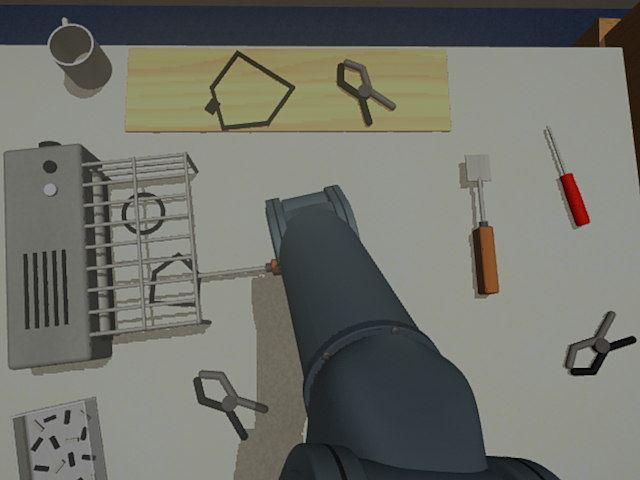

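The hook has caught the house, now around px (175,280), and the ring hasn't moved. The tip is pressing lightly on the table, so I'll raise it 1 mm and keep drawing.

Run:
```python
from h import *
np.set_printoptions(precision=3,suppress=True)
m=manip
def st(n):
    s=m.get_state();print(n,round(s["t"],2),s["eef_pos"],s["ft_force"],s["finger_gap"])
m.move_l(IN-.18*gy+[0,0,.017],feed=.07);st("a")
m.move_l(IN-.27*gy+[0,0,.017],feed=.07);st("b")
p=m.grab_frame("top");save(p,"out")
```

```text
a 14.62 [ 0.524 -0.199  0.017] [-0.229  0.566 -1.187] 0.025301188401733343
b 16.06 [ 0.534 -0.289  0.017] [ 0.287  0.236 -2.413] 0.02524039773501262
```

View pics/out.png

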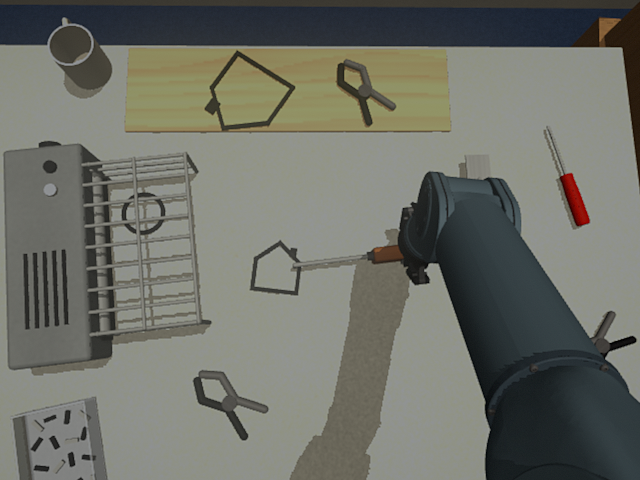

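The house is out, at px (251–300, 243–295), roughly 80 mm clear of the guard foot at (210,322). The ring is unmoved at (144,213). I'll unhook the rod and lay it back in its original free spot.

Run:
```python
from h import *
np.set_printoptions(precision=3,suppress=True)
m=manip
def st(n):
    s=m.get_state();print(n,round(s["t"],2),s["eef_pos"],s["ft_force"],s["finger_gap"])
m.move_l(OUT+[0,0,.10],feed=.12)
m.move_pose(H+[0,0,.10],ori(YH))
m.move_l(H+[0,0,.022],feed=.12)
m.move_l(H+[0,0,.0165],feed=.02);st("down")
m.open();st("open")
m.move_l(H+[0,0,.20],feed=.15)
m.set_joints([.9,.115,0,1.852,0,1.175,-.5])
m.hold(.3);st("end")
p=m.grab_frame("top");save(p,"end")
```

```text
down 19.28 [ 0.497 -0.335  0.017] [-0.369  1.231 -1.96 ] 0.02519615532711715
open 19.9 [ 0.497 -0.335  0.017] [-0.932  0.322 -0.486] 0.08553140603896554
end 22.69 [ 0.257 -0.395  0.349] [ 0.662 -0.182  0.543] 0.08570149180984897
```

View pics/end.png

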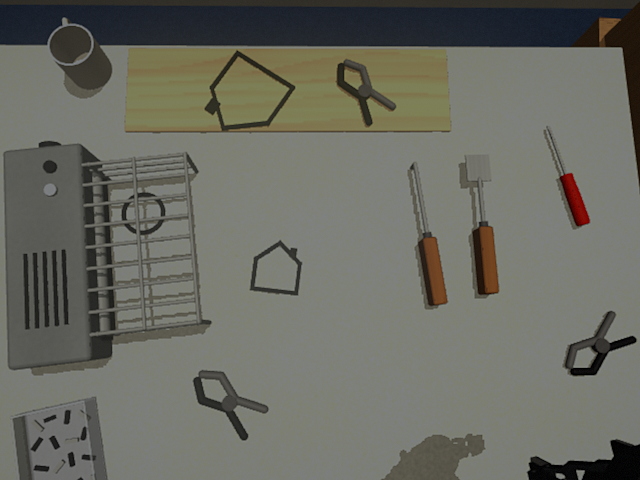

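The picture shows the house flat on open table at px (275,270), the ring still at (144,213), and the rod lying at (430,240) with the arm clear. Handing in.

```bash
python3 -c "
from station import manip
print(manip.job_done())"
```

```text
the job is handed in; nothing more can be done
None
```

I drew the house out flat until it lay roughly 80 mm clear of the guard, left the ring where it was and laid the hooked rod back on the table, then handed the job in at about 23 s (no verdict came back).

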